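# Set out the shoemaker's tool tray

## Robot

A 6-joint arm with a two-finger parallel gripper is mounted at the origin on the work surface. World frame = base frame: x ahead of the robot, y to its left, z up, the work surface at z = 0. Lengths are in m, angles in degrees, forces in N, time in s.
With the tool pointing down it reaches from about 0.325 to 0.925 m from the base axis. Payload 3.1 kg.
Tool frame: the origin (TCP) lies midway between the tips of the shut fingers; the grasp point (between the pads) lies 19 mm behind it; z points along the fingers, y is the line along which they close (so a half turn about z gives the same grasp; the last joint's range is limited). The gripper opens to 85 mm and grips with 20 to 120 N. Pads are 22 mm wide; open, the fingers measure 114 mm over their backs; the gripper's body (76 mm by 85 mm) begins 54 mm behind the grasp point. The pads swing forward as they close: fully open they stand 13 mm farther back than shut.
Start: joints at [-82.288, 12.427, 92.441, -0, 75.132, -6.429], TCP at [0.153, -0.606, 0.231] pointing down, gripper open.
Joint ranges: [-157.48, 157.48], [-44.54, 120.13], [17.64, 146.25], [-64.5, 244.5], [7.68, 150.69], [-147.95, 147.95]. Speed limits (degrees/s): [159.86, 159.86, 180, 180, 180, 180].

## Interface

Orientations are given as [roll, pitch, yaw] about the fixed x, y, z axes, in that order (R = Rz(yaw) Ry(pitch) Rx(roll)).
In Python, from rig import get_state, grab_frame, sign_off, spot_in, outline_of gives the robot as it stands.
- The arm moves only by the tool arm_command, never from a script. Its argument "targets" is a list of rows, each an object of numbers: "x", "y", "z": the shift along the tool's x, y, z as a fraction of full scale; "twist": the turn about the tool's z as a fraction of full scale; "claw": the opening, from 0 (shut) to 1 (fully open). In form: [{"x": .., "y": .., "z": .., "twist": .., "claw": ..}, ...]. A call has 1 to 12 rows; each row is the pose to reach, as a shift and turn from the pose commanded when the call began, along the tool's axes at that moment; what a row does not reach only later rows make up. Full scale, the value 1, is 1000 mm for a shift and 90 degrees for a turn. A row lasts 1/12 s, in which the tool goes at most 41.7 mm and 7.16 degrees, less where a joint would pass 70% of its speed; a pose out of reach is approached as far as the arm can. A call with a number of a shift or a turn outside -1 to 1 is refused whole. A call with a gripper value outside its range is refused whole. The fingers move at their own pace and stop on an object; "newtons" is the grip in N (left out, the last holds). Time passes only in rows, so rows that repeat a pose let the fingers close. It gives the time, the measured TCP pose, the force, the opening and the grip force at its end, in the units of the state.
- get_state(): the state, without advancing time (a new reading comes with each control period).
- grab_frame(name): name is "scene" or "top" or "wrist"; returns a dict with "color" (420x560x3 uint8, red, green, blue), "fx", "fy", "cx", "cy" (pixels), "T" (4x4, takes a point from camera to world coordinates). Camera axes: x right, y down, z forward; pixel columns grow to the right and rows downward; lengths in m; the calibration is good to about 2 mm. The wrist camera is an equidistant fisheye: a pixel r from the principal point sees the ray r / f radians off the axis. A picture is of the moment at which its call begins. There is no depth.
- sign_off(): hands the job in; it is judged then, once.
Trained networks look in the newest picture that a camera, given by its name, has taken for a name from the list of things; names that differ only in an ending like _2 or _b are one class to them, and where a whole thing is asked for, a point or a joint stands for the part that bears it (a point fixed in the world has none). Each returns a list of dicts, best first, with "p" (0 to 1); they miss things now and then, are a little off and sometimes report something else, mostly with a low value. They report only what shows in the picture. A call takes as long as a camera call. They do not tell look-alikes from the thing itself.
- spot_in(camera, target): "point" ([x, y, z] in m, in world coordinates, good to about 4 mm: the middle of the surface that is visible of it).
- outline_of(camera, target): "pixels" (420x560 bool, what is visible of it).
The state is a dict: "t": time; "qpos": joint angles; "dq": joint speeds; "effort": joint torques, N m; "tcp_pos": TCP position; "tool_rot": TCP orientation; "ft_force": force on the tool from outside, world axes, zero at the start; "torque": the same for the moment, N m; "width": finger opening in m; "gripper_force": force on a finger pad.
Only numpy, scipy, OpenCV 4.12 (cv2) and the standard library are available. Lean on these libraries where they do the work, as an engineer would, in place of code of your own. Each camera call takes 0.05 s, during which the arm holds its last target. There are 200 camera calls.

## Task

A dye vial has been left standing in the tool tray, just where the head of the flat brush belongs. Keeping it upright, put it back fully down in the empty middle hole of the vial rack, and gently lay the flat brush and the glue spatula flat on the floor of the tray, each in the compartment shaped for it, with its wide end in the compartment's wide bay. Do not drop anything, and leave the other things on the bench where they are.

Things in the scene. Friction and masses are not known exactly. Their poses are not given: they have to be found in the camera images.
- tray: Fixed plywood tool tray, 212 mm (x) by 186 mm (y); origin: centre of its underside, z up. Floor 4 mm thick; outer walls, divider (along x at y=0), all 6 mm thick, and side blocks rise 16 mm above the floor. Two compartments, 200 mm long (x -100 to 100 mm), 84 mm wide, centre lines y=+45 mm (brush) and -45 mm (spatula), each narrowed by blocks to a bay at one end and a channel at the other.
- brush_place (a point): Centre of the brush compartment's floor, 4 mm above the bench; axes as the tray. Blocks leave a bay 68 mm wide at x 40 to 100 mm for the head and a channel 36 mm wide at x -100 to -50 mm for the handle; between them it is open to the full 84 mm as finger pockets. The brush belongs with its middle here, head to the tray's +x.
- spatula_place (a point): Centre of the spatula compartment's floor, 4 mm above the bench; axes as the tray. Blocks leave a bay 56 mm wide at x -100 to -30 mm for the blade and a channel 36 mm wide at x 50 to 100 mm for the handle; between them it is open to the full 84 mm as finger pockets. The spatula belongs with its middle here, blade to the tray's -x.
- brush: Loose flat brush lying on the bench, 184 mm long; origin: underside, mid-length; z up, x to the bristles. Square wooden handle 24 mm wide and high from x=-92 to 25 mm; steel ferrule 56 mm wide, 20 mm high, x 25 to 47 mm; dark bristle block 52 mm wide, 16 mm high, to x=92 mm. Grip the handle at the origin, near its balance. About 100 g.
- brush_tip (a point): Middle of the bristles' end, x=92 mm, 8 mm above the brush's underside.
- brush_butt (a point): Middle of the brush handle's free end, x=-92 mm, 12 mm above the underside.
- spatula: Loose glue spatula lying on the bench, 186 mm long; origin: underside, mid-length; z up, x to the blade. Dark wooden handle 24 mm wide, 24 mm high, x -93 to 2 mm; flat steel blade 4 mm thick at the underside, 26 mm wide at the neck, 44 mm wide from x=18 to 93 mm. Grip the handle at x=-15 mm, near its balance. About 110 g.
- spatula_tip (a point): Middle of the blade's end, x=93 mm, 2 mm above the spatula's underside.
- spatula_butt (a point): Middle of the spatula handle's free end, x=-93 mm, 12 mm above the underside.
- vial: Loose amber glass dye vial with black cap, upright, 26 mm diameter, 100 mm tall with its 25 mm wide cap (top 18 mm), 60 g; origin: centre of its underside. It stands on the tray's floor in the bay for the brush's head.
- rack: Fixed wooden vial rack, block 70 mm (its x) by 190 mm (its y) by 60 mm high; origin: centre of its underside. Three holes in a row along y at -60, 0 and +60 mm, 30 mm diameter, 45 mm deep. The outer two hold vials, the middle one is empty.
- rack_hole1 (a point): Centre of the mouth of the rack's empty middle hole, 60 mm above the bench; the hole's floor is 45 mm lower. Axes as the rack.
- vial_b: Same kind of vial, standing in the rack's hole at y=-60 mm; leave alone. Origin: centre of its underside.
- vial_c: Same kind of vial, standing in the rack's hole at y=+60 mm; leave alone. Origin: centre of its underside.
- tin: Bystander: low tin, 50 mm diameter, 30 mm high; origin: centre of its underside.
- hammer: Bystander: hammer lying on the bench, 220 mm long; origin: underside, along its handle.
- heel: Bystander: stacked leather-brown wooden heel, 60 by 56 by 35 mm, near the rack; origin: centre of its underside.
- last: Bystander: pale wooden shoe last, 190 mm long, 100 mm high; origin: centre of its underside.
- last2: Bystander: browner wooden shoe last, 190 mm long, 100 mm high; origin: centre of its underside.
- jar: Bystander: jar, 76 mm diameter, 90 mm high; origin: centre of its underside.
Not all that is in view belongs to the job. What is shaped like the vial but green or turquoise is not meant.

How it is judged (in metres and radians):
At the end, for the whole second after the job is handed in: Brush and spatula at rest, flat in their own compartments, wide end in the bay: each end within 13 mm along, 14 mm across and 6 mm of its height lying on the floor; the vial at rest in the rack's middle hole, within 7 mm of its axis and 6 mm of fully down, tilted under 0.15 rad (x of brush_tip in the frame of tray between 0.0795 and 0.1055 m and y of brush_tip in the frame of tray between 0.031 and 0.059 m and z of brush_tip in the frame of tray below 0.018 m and x of brush_butt in the frame of tray between -0.1055 and -0.0795 m and y of brush_butt in the frame of tray between 0.031 and 0.059 m and z of each of brush_butt, spatula_butt in the frame of tray below 0.022 m and linear speed of each of brush, spatula, vial below 0.02 m/s and x of spatula_tip in the frame of tray between -0.1055 and -0.0795 m and y of spatula_tip in the frame of tray between -0.059 and -0.031 m and z of spatula_tip in the frame of tray below 0.012 m and x of spatula_butt in the frame of tray between 0.0795 and 0.1055 m and y of spatula_butt in the frame of tray between -0.059 and -0.031 m and horizontal distance between vial and rack_hole1 below 0.007 m and z of vial in the frame of rack_hole1 below -0.039 m and angle between vial's own z axis and vertical below 0.15 rad); the robot touches nothing.
It fails at once if another vial in the rack is moved by more than 20 mm (distance of any of vial_b, vial_c from where it was at the start of the episode above 0.02 m).
It fails at once if a bystander (tin, heel, hammer, lasts, jar) is moved by more than 30 mm (distance of any of tin, hammer, heel, last, last2, jar from where it was at the start of the episode above 0.03 m).
It fails at once if the dye vial is tipped by more than 0.6 rad (angle between vial's own z axis and vertical above 0.6 rad).
It fails at once if the brush, spatula or vial is dropped (moves free of the fingers faster than 0.8 m/s, a fall of about 33 mm) ((contact force between the fingers and brush below 0.01 N and linear speed of brush above 0.8 m/s) or (contact force between the fingers and spatula below 0.01 N and linear speed of spatula above 0.8 m/s) or (contact force between the fingers and vial below 0.01 N and linear speed of vial above 0.8 m/s)).
It also fails if it takes over 72 s, if anything falls off the work surface, if the arm or the gripper's body presses on something with over 40 N, if the wrist force passes 120 N, or if a joint passes its speed limit or range.

## Working session

There is one attempt and no reset: what is moved stays moved. The work goes in short steps, Python scripts to look and compute and a tool call to move; the robot and the scene stay as the last step left them, time stands still between calls to the robot, and variables do not carry over. Pictures are saved under pics/ and viewed, at most 10 in all, crops included, and the job is handed in when it is done.

Besides the shell and the picture viewer there is one more tool, called after "Emit:" by a JSON object that holds its "name" and its "arguments". arm_command: Moves the arm, as the interface text tells. Shift numbers are shares of 1000 mm and turn numbers shares of 90 degrees, none past 1 either way. Its arguments: {"type":"object","properties":{"targets":{"type":"array"},"newtons":{"type":"number"}},"required":["targets"]}

```bash
mkdir -p pics; ls
cat > h.py <<'E'
import numpy as np,cv2
from rig import *
def save(f,n,crop=None,s=1):
    im=f["color"][...,::-1]
    if crop: im=im[crop[1]:crop[3],crop[0]:crop[2]]
    cv2.imwrite("pics/"+n,cv2.resize(im,None,fx=s,fy=s,interpolation=cv2.INTER_CUBIC))
def plane(f,u,v,z):
    """pixel -> world at height z (pinhole)"""
    d=f["T"][:3,:3]@np.array([(u-f["cx"])/f["fx"],(v-f["cy"])/f["fy"],1]);o=f["T"][:3,3]
    return o+d*(z-o[2])/d[2]
def proj(f,p):
    q=np.linalg.inv(f["T"])@np.r_[p,1];return f["fx"]*q[0]/q[2]+f["cx"],f["fy"]*q[1]/q[2]+f["cy"]
E
python3 - <<'E'
from h import *
for c in("top","scene"):
    f=grab_frame(c);save(f,c+"0.png",s=1.4);print(c,f["fx"],f["cx"],f["cy"],np.round(f["T"],3).tolist())
    for n in("tray","brush","spatula","vial","rack","brush_tip","brush_butt","spatula_tip","spatula_butt","rack_hole1","brush_place","spatula_place","heel","tin","hammer","last","jar"):
        print(n,[(np.round(d["point"],3).tolist(),round(d["p"],2),np.round(proj(f,d["point"])).tolist()) for d in spot_in(c,n)][:5])
s=get_state();print(s["t"],s["tool_rot"])
E
```

```text
pics
top 437.0640926790514 274.5293499358971 208.40980019296322 [[0.03, -0.982, 0.185, 0.341], [-0.999, -0.032, -0.01, 0.032], [0.016, -0.184, -0.983, 1.093], [0.0, 0.0, 0.0, 1.0]]
tray [([0.451, 0.03, 0.024], 0.7, [270.0, 244.0]), ([0.533, 0.311, 0.002], 0.61, [160.0, 210.0])]
brush [([0.446, 0.024, 0.02], 0.83, [272.0, 247.0]), ([0.308, -0.342, 0.058], 0.5, [428.0, 309.0])]
spatula [([0.676, -0.04, 0.005], 0.97, [300.0, 159.0])]
vial [([0.357, 0.334, 0.085], 0.73, [135.0, 279.0]), ([0.718, 0.428, 0.076], 0.71, [110.0, 128.0]), ([0.621, 0.317, 0.082], 0.69, [152.0, 167.0]), ([0.499, -0.357, 0.109], 0.52, [440.0, 225.0]), ([0.529, -0.239, 0.111], 0.52, [389.0, 211.0])]
rack [([0.508, -0.299, 0.062], 0.77, [408.0, 224.0])]
brush_tip [([0.449, 0.029, 0.024], 0.56, [270.0, 245.0]), ([0.533, 0.31, 0.0], 0.56, [160.0, 210.0])]
brush_butt [([0.444, 0.024, 0.016], 0.71, [272.0, 248.0]), ([0.774, 0.072, 0.094], 0.26, [257.0, 108.0])]
spatula_tip [([0.677, -0.04, 0.006], 0.85, [300.0, 159.0])]
spatula_butt [([0.676, -0.038, 0.002], 0.76, [299.0, 160.0])]
rack_hole1 [([0.512, -0.303, 0.064], 0
[... 1793 characters left out ...]
, 0.21, [361.0, 188.0])]
brush_place [([0.533, 0.305, 0.009], 0.66, [361.0, 187.0])]
spatula_place [([0.532, 0.312, 0.009], 0.75, [362.0, 186.0])]
heel [([0.804, 0.054, 0.077], 0.74, [356.0, 266.0]), ([0.634, -0.355, 0.034], 0.66, [146.0, 311.0])]
tin [([0.566, -0.025, 0.036], 0.74, [265.0, 231.0]), ([0.53, 0.306, 0.009], 0.42, [360.0, 186.0])]
hammer [([0.773, 0.29, 0.022], 0.63, [421.0, 235.0])]
last [([0.331, -0.367, 0.047], 0.84, [93.0, 226.0]), ([0.81, -0.174, 0.054], 0.66, [266.0, 323.0]), ([0.681, -0.036, 0.006], 0.36, [288.0, 271.0]), ([0.63, 0.323, 0.066], 0.34, [393.0, 186.0])]
jar [([0.804, 0.053, 0.076], 0.56, [355.0, 266.0])]
1.8 [-1.79998323e+02 -3.01542526e-03  1.41408697e+01]
```

View pics/top0.png

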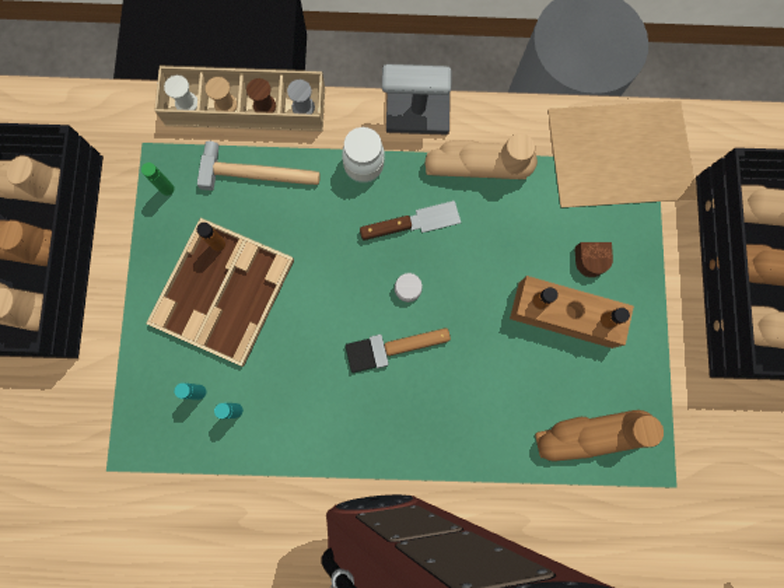

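View pics/scene0.png

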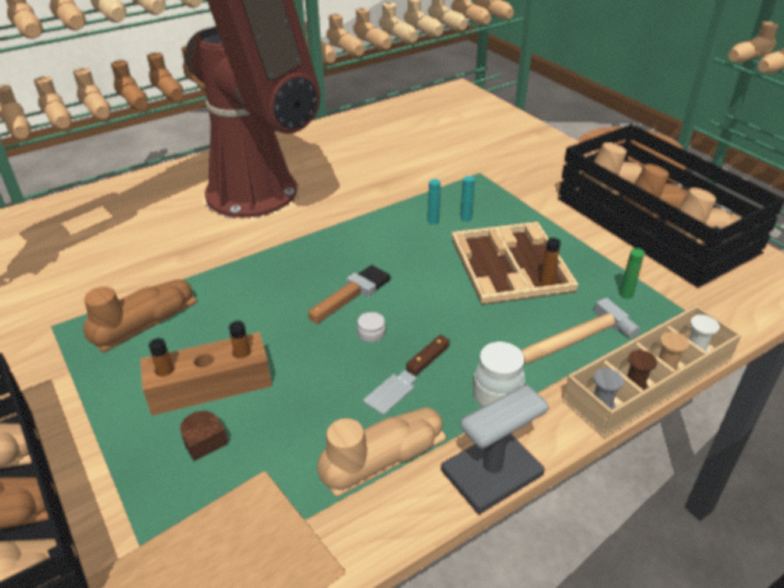

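```bash
cat > fit.py <<'E'
from h import *
from scipy.optimize import minimize
B=lambda x0,x1,y0,y1,z0,z1:np.array([[x,y,z] for x in(x0,x1) for y in(y0,y1) for z in(z0,z1)])/1e3
def C(r,z0,z1,cy=0):
    a=np.linspace(0,2*np.pi,24,endpoint=False);return np.array([[r*np.cos(t),r*np.sin(t)+cy,z] for t in a for z in(z0,z1)])/1e3
M={"brush":[B(-92,25,-12,12,0,24),B(25,47,-28,28,0,20),B(47,92,-26,26,0,16)],
"spatula":[B(-93,2,-12,12,0,24),B(2,18,-13,13,0,4),B(18,93,-22,22,0,4)],
"tray":[B(-106,106,-93,93,0,20)],"rack":[B(-35,35,-95,95,0,60)],"vial":[C(13,0,100)]}
def sil(f,n,p,z=0):
    k=4;im=np.zeros((420*k,560*k),np.uint8);c,s=np.cos(p[2]),np.sin(p[2]);Ti=np.linalg.inv(f["T"])
    for m in M[n]:
        w=np.c_[m@np.array([[c,s,0],[-s,c,0],[0,0,1]])+[p[0],p[1],z],np.ones(len(m))]@Ti.T
        if f.get("fish"):
            r=np.hypot(w[:,0],w[:,1]);t=np.arctan2(r,w[:,2])/np.maximum(r,1e-9);uv=w[:,:2]*t[:,None]
        else: uv=w[:,:2]/w[:,2:3]
        uv=uv*[f["fx"],f["fy"]]+[f["cx"]+.5,f["cy"]+.5]
        h=cv2.convexHull((uv*k*16).astype(np.int32));cv2.fillConvexPoly(im,h,255,shift=4)
    return cv2.resize(im,(560,420),interpolation=cv2.INTER_AREA)/255.
def fit(fms,n,p0,z=0):
    def cost(p): return sum(1-np.minimum(S,m).sum()/np.maximum(S,m).sum() for f,m in fms for S in[sil(f,n,p,z)])/len(fms)
    best=None
    for _ in range(2):
        p0=np.array(p0);r=minimize(cost,p0,method="Nelder-Mead",options=dict(initial_simplex=np.vstack([p0]+[p0+d for d in np.diag([.012,.012,.12])]),xatol=2e-4,fatol=1e-5,maxiter=150));p0=r.x
    return r.x,r.fun
E
cat > m.py <<'E'
from fit import *
F={c:grab_frame(c) for c in("top","scene")}
G={"tray":(.533,.309,-24),"brush":(.45,.01,100),"spatula":(.68,-.04,-80),"rack":(.51,-.3,-15),"vial":(.62,.32,0)}
for n,(x,y,a) in G.items():
    ms=[]
    for c,f in F.items():
        o=[d for d in outline_of(c,n)];u=proj(f,[x,y,.05 if n in("rack","vial") else .01])
        o=[d["pixels"] for d in o if d["pixels"].any() and np.hypot(*(np.array(np.nonzero(d["pixels"])).mean(1)[::-1]-u))<15]
        if o: ms.append((f,o[0]))
    for sel in (ms,ms[:1],ms[1:]):
        if sel:
            p,c=fit(sel,n,(x,y,np.radians(a)),.004 if n=="vial" else 0);print(n,len(sel),np.round(p[:2],4),np.round(np.degrees(p[2]),1),round(c,3))
f=F["top"];save(f,"crop1.png",(100,145,240,275),5)
E
timeout 500 python3 m.py
```

```text
tray 2 [0.5354 0.3165] -21.4 0.094
tray 1 [0.5365 0.3148] -21.6 0.058
tray 1 [0.5337 0.3189] -21.9 0.112
brush 2 [ 0.4465 -0.0045] 105.2 0.092
brush 1 [ 0.4472 -0.0051] 105.2 0.083
brush 1 [ 0.4447 -0.0032] 105.5 0.079
spatula 2 [ 0.6762 -0.0195] -73.8 0.146
spatula 1 [ 0.677  -0.0201] -73.3 0.104
spatula 1 [ 0.6737 -0.0177] -73.0 0.165
rack 2 [ 0.5153 -0.3039] -14.4 0.164
rack 1 [ 0.5161 -0.3053] -14.1 0.175
rack 1 [ 0.5112 -0.3031] -14.6 0.117
vial 2 [0.6252 0.3272] 2.6 0.129
vial 1 [0.6249 0.3269] 4.5 0.06
vial 1 [0.6198 0.3341] -10.3 0.18
```

View pics/crop1.png

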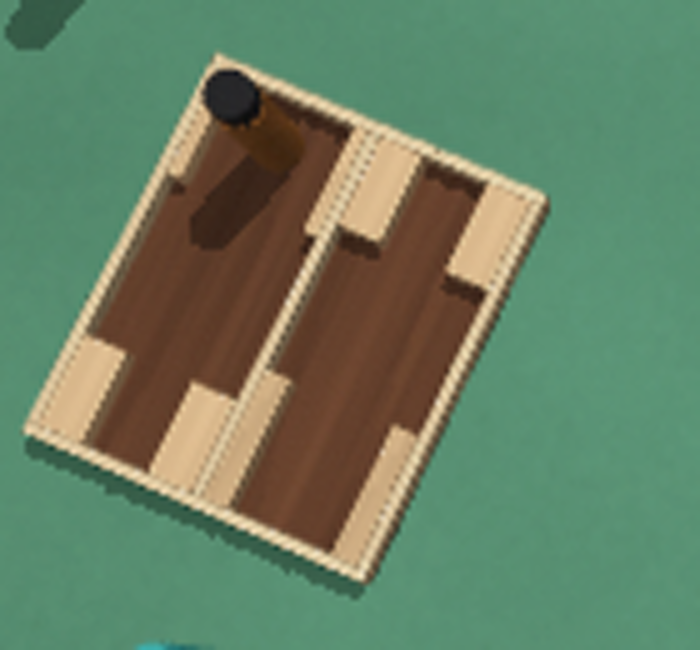

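The crop shows the amber vial with its black cap at crop (232,96), i.e. top pixel (146,164), standing in the tray's upper-left bay, which is the brush head bay. The look-alikes I reject in the top view are turquoise at (135,279) and (163,293), green at (110,125), and the rack vials at (392,211) and (443,225). The tray corners are at crop (217,53), (548,193), (368,583) and (25,430).

Run:
```python
from h import *
f=grab_frame("top")
P=lambda u,v,z:plane(f,100+(u+.5)/5-.5,145+(v+.5)/5-.5,z)[:2]
c=np.array([P(*q,.02) for q in[(217,53),(548,193),(368,583),(25,430)]])
print(c.round(4).tolist(),c.mean(0).round(4))
for i in range(4):
    d=c[(i+1)%4]-c[i];print(np.hypot(*d).round(4),np.degrees(np.arctan2(d[1],d[0])).round(1))
print("vial top",P(232,96,.104),"hole",plane(f,576/1.4-.15,310/1.4-.15,.06))
for u,v in[(549,295),(620,315)]: print(plane(f,u/1.4-.15,v/1.4-.15,.115))
s=get_state();print(s["t"],s["tcp_pos"],s["tool_rot"])
```

```text
[[0.6688, 0.3599], [0.6014, 0.1879], [0.4035, 0.264], [0.473, 0.4374]] [0.5367 0.3123]
0.1848 -111.4
0.212 159.0
0.1868 68.2
0.2106 -21.6
vial top [0.62248056 0.32552967] hole [ 0.5140724  -0.30747392  0.06      ]
[ 0.52818571 -0.2458171   0.115     ]
[ 0.498931   -0.36093339  0.115     ]
2.45 [ 0.15271485 -0.60606597  0.23129098] [ 1.79998598e+02 -1.15513471e-03  1.41390285e+01]
```

Emit:
{"name": "arm_command", "arguments": {"targets": [{"x": 0.683, "y": -0.789, "z": 0, "twist": -0.684, "claw": 0.75}, {"x": 0.683, "y": -0.789, "z": 0, "twist": -0.684, "claw": 0.75}, {"x": 0.683, "y": -0.789, "z": 0, "twist": -0.684, "claw": 0.75}, {"x": 0.683, "y": -0.789, "z": 0, "twist": -0.684, "claw": 0.75}, {"x": 0.683, "y": -0.789, "z": 0, "twist": -0.684, "claw": 0.75}, {"x": 0.683, "y": -0.789, "z": 0, "twist": -0.684, "claw": 0.75}, {"x": 0.683, "y": -0.789, "z": 0, "twist": -0.684, "claw": 0.75}, {"x": 0.683, "y": -0.789, "z": 0, "twist": -0.684, "claw": 0.75}, {"x": 0.683, "y": -0.789, "z": 0, "twist": -0.684, "claw": 0.75}, {"x": 0.683, "y": -0.789, "z": 0, "twist": -0.684, "claw": 0.75}, {"x": 0.683, "y": -0.789, "z": 0, "twist": -0.684, "claw": 0.75}, {"x": 0.683, "y": -0.789, "z": 0, "twist": -0.684, "claw": 0.75}]}}

```text
t: 3.45
tcp_pos: [0.3782, -0.1577, 0.2318]
tool_rot: [179.9, 0.0, 75.7]
ft_force: [1.9, -0.9, 0.6]
width: 0.0638
gripper_force: 0.0
```

```bash
cat > go.py <<'E'
import sys,numpy as np
from rig import get_state
s=get_state();p=np.array(s["tcp_pos"]);y=s["tool_rot"][2];r=np.radians(y)
x,Y,z,w=map(float,sys.argv[1:5]);d=np.array([x,Y,z])-p
dy=(w-y+180)%360-180
print("t",s["t"],"p",p.round(4),"rot",np.round(s["tool_rot"],2),"w",round(s["width"],4),"q",np.round(s["qpos"],1))
print("x %.4f y %.4f z %.4f twist %.4f rows>=%d/%d"%(d[0]*np.cos(r)+d[1]*np.sin(r),d[0]*np.sin(r)-d[1]*np.cos(r),-d[2],-dy/90,np.ceil(np.linalg.norm(d)/.0417),np.ceil(abs(dy)/7.16)))
E
python3 go.py .623 .326 .231 75.7
```

```text
t 3.45 p [ 0.3782 -0.1577  0.2318] rot [1.7991e+02 3.0000e-02 7.5670e+01] w 0.0638 q [-32.5 -15.6 119.8   0.   75.8 -18.1]
x 0.5293 y 0.1175 z 0.0008 twist -0.0003 rows>=14/1
```

Emit:
{"name": "arm_command", "arguments": {"targets": [{"x": 0.5, "y": 0.111, "claw": 0.75}, {"x": 0.5, "y": 0.111, "claw": 0.75}, {"x": 0.5, "y": 0.111, "claw": 0.75}, {"x": 0.5, "y": 0.111, "claw": 0.75}, {"x": 0.5, "y": 0.111, "claw": 0.75}, {"x": 0.5, "y": 0.111, "claw": 0.75}, {"x": 0.5, "y": 0.111, "claw": 0.75}, {"x": 0.5, "y": 0.111, "claw": 0.75}, {"x": 0.5, "y": 0.111, "claw": 0.75}, {"x": 0.5, "y": 0.111, "claw": 0.75}, {"x": 0.5, "y": 0.111, "claw": 0.75}, {"x": 0.5, "y": 0.111, "claw": 0.75}]}}

```text
invalid input
```

Emit:
{"name": "arm_command", "arguments": {"targets": [{"x": 0}, {"x": 0}, {"x": 0}]}}

```text
invalid input
```

```bash
python3 go.py .623 .326 .20 75.7
python3 - <<'E'
from h import *
f=grab_frame("wrist");save(f,"w1.png",s=1.3);print(f["fx"],f["cx"],f["cy"],f["T"].round(3).tolist())
print([(np.round(d["point"],3).tolist(),round(d["p"],2)) for d in spot_in("wrist","vial")][:5])
E
```

```text
t 3.45 p [ 0.3782 -0.1577  0.2318] rot [1.7991e+02 3.0000e-02 7.5670e+01] w 0.0638 q [-32.5 -15.6 119.8   0.   75.8 -18.1]
x 0.5293 y 0.1175 z 0.0318 twist -0.0003 rows>=14/1
325.19226210127806 284.5758652194862 207.2990104565331 [[0.969, -0.239, -0.065, 0.395], [-0.247, -0.933, -0.263, -0.091], [0.002, 0.27, -0.963, 0.374], [0.0, 0.0, 0.0, 1.0]]
[([0.523, -0.244, 0.1], 0.65)]
```

View pics/w1.png

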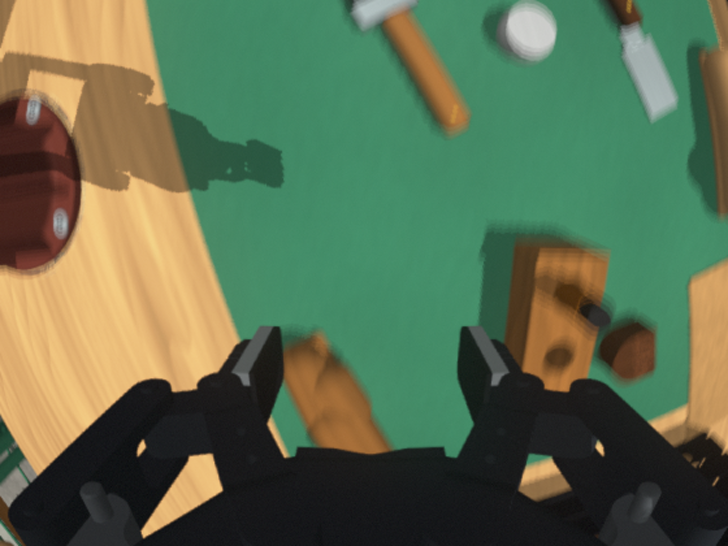

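The wrist view shows the open fingers at (260,360) and (480,360), the rack at (560,320) and the brush handle at (440,90). The move was refused because its rows lacked some keys, so I'll give all of them.

Emit:
{"name": "arm_command", "arguments": {"targets": [{"x": 0.5, "y": 0.111, "z": 0, "twist": 0, "claw": 0.75}, {"x": 0.5, "y": 0.111, "z": 0, "twist": 0, "claw": 0.75}, {"x": 0.5, "y": 0.111, "z": 0, "twist": 0, "claw": 0.75}, {"x": 0.5, "y": 0.111, "z": 0, "twist": 0, "claw": 0.75}, {"x": 0.5, "y": 0.111, "z": 0, "twist": 0, "claw": 0.75}, {"x": 0.5, "y": 0.111, "z": 0, "twist": 0, "claw": 0.75}, {"x": 0.5, "y": 0.111, "z": 0, "twist": 0, "claw": 0.75}, {"x": 0.5, "y": 0.111, "z": 0, "twist": 0, "claw": 0.75}, {"x": 0.5, "y": 0.111, "z": 0, "twist": 0, "claw": 0.75}, {"x": 0.5, "y": 0.111, "z": 0, "twist": 0, "claw": 0.75}, {"x": 0.5, "y": 0.111, "z": 0, "twist": 0, "claw": 0.75}, {"x": 0.5, "y": 0.111, "z": 0, "twist": 0, "claw": 0.75}]}}

```text
t: 4.55
tcp_pos: [0.6045, 0.2875, 0.2311]
tool_rot: [180.0, 0.0, 75.7]
ft_force: [1.4, -0.6, 0.4]
width: 0.0638
gripper_force: 0.0
```

Emit:
{"name": "arm_command", "arguments": {"targets": [{"x": 0, "y": 0, "z": 0, "twist": 0, "claw": 0.75}, {"x": 0, "y": 0, "z": 0, "twist": 0, "claw": 0.75}]}}

```text
t: 4.72
tcp_pos: [0.6039, 0.2874, 0.2299]
tool_rot: [-179.9, 0.1, 75.8]
ft_force: [-0.0, -0.5, -0.4]
width: 0.0641
gripper_force: 0.0
```

```bash
python3 go.py .623 .326 .20 75.7
python3 - <<'E'
from h import *
f=grab_frame("wrist");save(f,"w2.png",s=1.3);print(f["T"].round(3).tolist())
for n in("vial","tray"): print([(np.round(d["point"],3).tolist(),round(d["p"],2)) for d in spot_in("wrist",n)][:5])
E
```

```text
t 4.7167 p [0.6039 0.2874 0.2299] rot [-1.7993e+02  9.0000e-02  7.5820e+01] w 0.0641 q [19.5 17.8 86.  -0.  76.3 33.6]
x 0.0421 y 0.0091 z 0.0299 twist 0.0013 rows>=2/1
[[0.97, -0.235, -0.067, 0.621], [-0.245, -0.933, -0.263, 0.355], [-0.001, 0.271, -0.962, 0.372], [0.0, 0.0, 0.0, 1.0]]
[([0.619, 0.329, 0.103], 0.75), ([0.376, 0.34, 0.069], 0.57), ([0.721, 0.429, 0.084], 0.56)]
[([0.539, 0.32, 0.007], 0.95)]
```

View pics/w2.png

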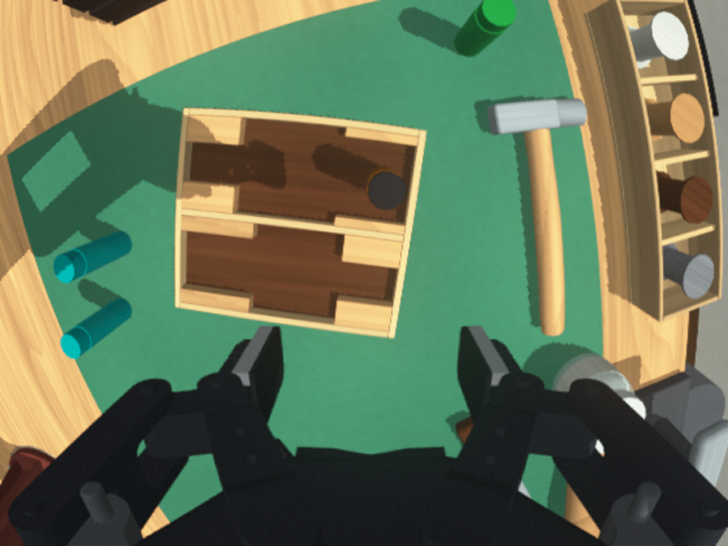

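The vial cap sits at view (386,190). The tray's corners are at (184,108), (426,131), (393,337) and (177,306).

```bash
cat >> h.py <<'E'
def fplane(f,u,v,z):
    """fisheye pixel -> world at height z"""
    a=np.array([(u-f["cx"])/f["fx"],(v-f["cy"])/f["fy"]]);t=np.hypot(*a)
    d=f["T"][:3,:3]@np.r_[a/max(t,1e-9)*np.sin(t),np.cos(t)];o=f["T"][:3,3]
    return o+d*(z-o[2])/d[2]
E
python3 - <<'E'
from h import *
f=grab_frame("wrist");P=lambda u,v,z:fplane(f,(u+.5)/1.3-.5,(v+.5)/1.3-.5,z)[:2]
print("vial",P(386,190,.104))
c=np.array([P(*q,.02) for q in[(426,131),(393,337),(177,306),(184,108)]]);print(c.round(4).tolist(),c.mean(0))
for i in range(4):
    d=c[(i+1)%4]-c[i];print(np.hypot(*d).round(4),np.degrees(np.arctan2(d[1],d[0])).round(1))
o=[d["pixels"] for d in outline_of("wrist","vial")]
for m in o[:3]:print(np.array(np.nonzero(m)).mean(1)[::-1]*1.3,m.sum())
E
```

```text
vial [0.62425767 0.32713966]
[[0.6699, 0.3597], [0.6, 0.1883], [0.4066, 0.2667], [0.4742, 0.4386]] [0.537675   0.31330789]
0.185 -112.2
0.2086 157.9
0.1848 68.6
0.211 -22.0
[ 95.41390461 325.17025061] 1237
[385.12542819 183.85494071] 759
[ 91.30952381 253.36174603] 1260
```

```bash
python3 go.py .624 .3267 .057 75.7
```

```text
t 4.9667 p [0.6032 0.285  0.2318] rot [1.7998e+02 1.0000e-02 7.5600e+01] w 0.064 q [19.3 17.4 86.3 -0.  76.3 33.7]
x 0.0456 y 0.0098 z 0.1748 twist -0.0012 rows>=5/1
```

Emit:
{"name": "arm_command", "arguments": {"targets": [{"x": 0.0455, "y": 0.0098, "z": 0, "twist": 0, "claw": 0.75}, {"x": 0.0455, "y": 0.0098, "z": 0, "twist": 0, "claw": 0.75}, {"x": 0.0455, "y": 0.0098, "z": 0.04, "twist": 0, "claw": 0.75}, {"x": 0.0455, "y": 0.0098, "z": 0.08, "twist": 0, "claw": 0.75}, {"x": 0.0455, "y": 0.0098, "z": 0.12, "twist": 0, "claw": 0.75}, {"x": 0.0455, "y": 0.0098, "z": 0.15, "twist": 0, "claw": 0.75}, {"x": 0.0455, "y": 0.0098, "z": 0.174, "twist": 0, "claw": 0.75}, {"x": 0.0455, "y": 0.0098, "z": 0.174, "twist": 0, "claw": 0.75}, {"x": 0.0455, "y": 0.0098, "z": 0.174, "twist": 0, "claw": 0.75}]}}

```text
t: 5.72
tcp_pos: [0.6228, 0.3269, 0.0561]
tool_rot: [-179.8, 0.1, 75.6]
ft_force: [0.3, 0.3, 0.9]
width: 0.0638
gripper_force: 0.0
```

```bash
python3 go.py .624 .3267 .057 75.7
```

```text
t 5.7167 p [0.6228 0.3269 0.0561] rot [-1.7984e+02  1.2000e-01  7.5640e+01] w 0.0638 q [22.  31.9 86.6 -0.  61.7 36.3]
x 0.0001 y 0.0012 z -0.0009 twist -0.0006 rows>=1/1
```

Emit:
{"name": "arm_command", "arguments": {"newtons": 40, "targets": [{"x": 0, "y": 0, "z": 0, "twist": 0, "claw": 0.4}, {"x": 0, "y": 0, "z": 0, "twist": 0, "claw": 0.3}, {"x": 0, "y": 0, "z": 0, "twist": 0, "claw": 0.2}, {"x": 0, "y": 0, "z": 0, "twist": 0, "claw": 0.2}, {"x": 0, "y": 0, "z": 0, "twist": 0, "claw": 0}, {"x": 0, "y": 0, "z": 0, "twist": 0, "claw": 0}, {"x": 0, "y": 0, "z": 0, "twist": 0, "claw": 0}, {"x": 0, "y": 0, "z": 0, "twist": 0, "claw": 0}]}}

```text
t: 6.38
tcp_pos: [0.6259, 0.3293, 0.0609]
tool_rot: [179.8, -0.2, 75.7]
ft_force: [-1.2, -0.1, 6.4]
width: 0.0241
gripper_force: 39.4
```

Emit:
{"name": "arm_command", "arguments": {"targets": [{"x": 0, "y": 0, "z": -0.02, "twist": 0, "claw": 0}, {"x": 0, "y": 0, "z": -0.05, "twist": 0, "claw": 0}, {"x": 0, "y": 0, "z": -0.09, "twist": 0, "claw": 0}, {"x": 0, "y": 0, "z": -0.13, "twist": 0, "claw": 0}, {"x": 0, "y": 0, "z": -0.13, "twist": 0, "claw": 0}, {"x": 0, "y": 0, "z": -0.13, "twist": 0, "claw": 0}]}}

```text
t: 6.88
tcp_pos: [0.627, 0.3297, 0.1935]
tool_rot: [179.5, -0.4, 75.7]
ft_force: [0.8, 0.2, -1.2]
width: 0.0248
gripper_force: 39.5
```

```bash
python3 go.py .514 -.304 .2 75.7
```

```text
t 6.8833 p [0.627  0.3297 0.1935] rot [179.5   -0.36  75.71] w 0.0248 q [22.1 23.7 82.3 -0.  73.4 36.4]
x -0.6420 y 0.0468 z -0.0065 twist 0.0002 rows>=16/1
```

Emit:
{"name": "arm_command", "arguments": {"targets": [{"x": -0.642, "y": 0.0468, "z": -0.02, "twist": 0, "claw": 0}, {"x": -0.642, "y": 0.0468, "z": -0.02, "twist": 0, "claw": 0}, {"x": -0.642, "y": 0.0468, "z": -0.02, "twist": 0, "claw": 0}, {"x": -0.642, "y": 0.0468, "z": -0.02, "twist": 0, "claw": 0}, {"x": -0.642, "y": 0.0468, "z": -0.02, "twist": 0, "claw": 0}, {"x": -0.642, "y": 0.0468, "z": -0.02, "twist": 0, "claw": 0}, {"x": -0.642, "y": 0.0468, "z": -0.02, "twist": 0, "claw": 0}, {"x": -0.642, "y": 0.0468, "z": -0.02, "twist": 0, "claw": 0}, {"x": -0.642, "y": 0.0468, "z": -0.02, "twist": 0, "claw": 0}, {"x": -0.642, "y": 0.0468, "z": -0.02, "twist": 0, "claw": 0}, {"x": -0.642, "y": 0.0468, "z": -0.02, "twist": 0, "claw": 0}, {"x": -0.642, "y": 0.0468, "z": -0.02, "twist": 0, "claw": 0}]}}

```text
t: 7.88
tcp_pos: [0.5341, -0.1649, 0.2011]
tool_rot: [-179.8, -0.0, 75.7]
ft_force: [0.7, -0.5, -0.7]
width: 0.0245
gripper_force: 39.5
```

```bash
python3 go.py .514 -.304 .2 75.7
```

```text
t 7.8833 p [ 0.5341 -0.1649  0.2011] rot [-1.7983e+02 -3.0000e-02  7.5710e+01] w 0.0245 q [-24.4   6.2 103.    0.   71.1 -10.1]
x -0.1398 y 0.0148 z 0.0011 twist 0.0001 rows>=4/1
```

Emit:
{"name": "arm_command", "arguments": {"targets": [{"x": -0.136, "y": 0.0145, "z": 0, "twist": 0, "claw": 0}, {"x": -0.136, "y": 0.0145, "z": 0, "twist": 0, "claw": 0}, {"x": -0.136, "y": 0.0145, "z": 0, "twist": 0, "claw": 0}, {"x": -0.136, "y": 0.0145, "z": 0, "twist": 0, "claw": 0}, {"x": -0.136, "y": 0.0145, "z": 0, "twist": 0, "claw": 0}, {"x": -0.136, "y": 0.0145, "z": 0, "twist": 0, "claw": 0}, {"x": -0.136, "y": 0.0145, "z": 0, "twist": 0, "claw": 0}]}}

```text
t: 8.47
tcp_pos: [0.5161, -0.2973, 0.2016]
tool_rot: [-179.9, -0.1, 75.7]
ft_force: [-0.2, -0.2, -0.4]
width: 0.0246
gripper_force: 39.5
```

```bash
python3 go.py .514 -.304 .2 75.7
python3 - <<'E'
from h import *
f=grab_frame("wrist");g=grab_frame("top");s=get_state();print(s["tcp_pos"],s["tool_rot"])
a=cv2.resize(f["color"],None,fx=1.2,fy=1.2)[200:,:];b=cv2.resize(g["color"][150:300,340:500],None,fx=3.,fy=3.)
im=np.zeros((304+0,672+480,3),np.uint8)
cv2.imwrite("pics/w3.png",a[...,::-1]);cv2.imwrite("pics/t3.png",b[...,::-1])
E
```

```text
t 8.4667 p [ 0.5161 -0.2973  0.2016] rot [-1.7987e+02 -1.0000e-01  7.5740e+01] w 0.0246 q [-36.7  10.5  98.    0.   71.7 -22.5]
x -0.0070 y -0.0004 z 0.0016 twist 0.0004 rows>=1/1
[ 0.51661042 -0.29701654  0.20213759] [-1.79926683e+02 -5.77345531e-02  7.58168554e+01]
```

View pics/w3.png

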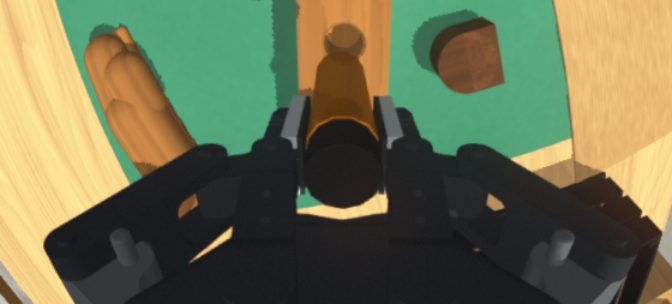

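View pics/t3.png

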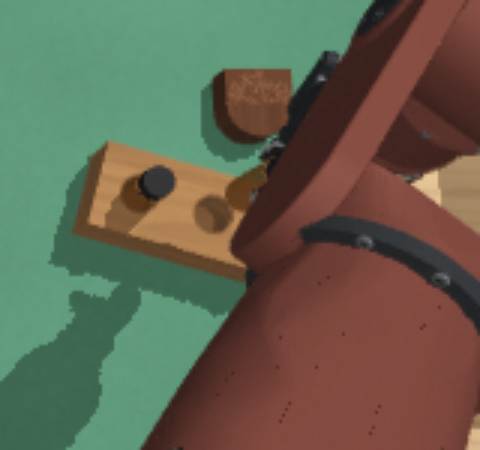

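The wrist view shows the vial held upright, its bottom at (344,40), hiding the hole. The top view shows the hole at about (213,214) in the crop. I'll back off along tool x so the hole shows ahead of the fingers.

Emit:
{"name": "arm_command", "arguments": {"targets": [{"x": -0.04, "y": 0, "z": -0.02, "twist": 0, "claw": 0}, {"x": -0.08, "y": 0, "z": -0.02, "twist": 0, "claw": 0}, {"x": -0.1, "y": 0, "z": -0.02, "twist": 0, "claw": 0}, {"x": -0.1, "y": 0, "z": -0.02, "twist": 0, "claw": 0}, {"x": -0.1, "y": 0, "z": -0.02, "twist": 0, "claw": 0}, {"x": -0.1, "y": 0, "z": -0.02, "twist": 0, "claw": 0}]}}

```text
t: 9.07
tcp_pos: [0.4922, -0.3941, 0.2224]
tool_rot: [-180.0, -0.1, 75.8]
ft_force: [0.5, 0.2, -0.9]
width: 0.0248
gripper_force: 39.5
```

Run:
```python
from h import *
f=grab_frame("wrist");s=get_state();print(s["tcp_pos"],s["tool_rot"])
np.save("w4.npy",f,allow_pickle=True)
cv2.imwrite("pics/w4.png",cv2.resize(f["color"][20:300,180:400],None,fx=2.1,fy=2.1,interpolation=cv2.INTER_CUBIC)[...,::-1])
```

```text
[ 0.49231704 -0.39388587  0.22236031] [-1.79952813e+02 -7.28930102e-02  7.58116316e+01]
```

View pics/w4.png

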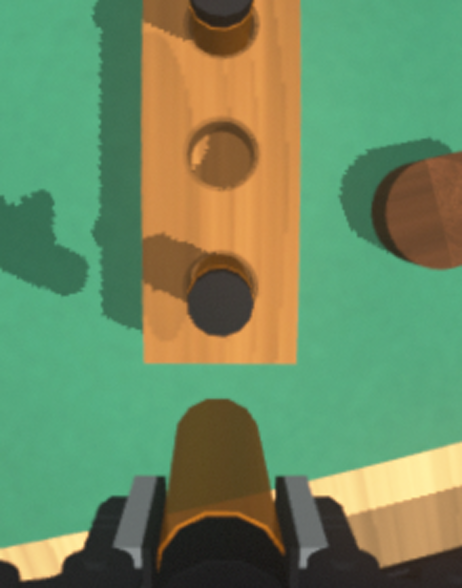

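The hole mouth is centred at crop (223,154) and the near rack vial's cap at (220,302). The held vial's far bottom edge is at (217,400), with its sides at about x=176 and 258.

```bash
python3 - <<'E'
from h import *
f=np.load("w4.npy",allow_pickle=True).item();s=get_state()
P=lambda u,v,z:fplane(f,180+(u+.5)/2.1-.5,20+(v+.5)/2.1-.5,z)[:2]
tcp=np.array(s["tcp_pos"]);r=np.radians(s["tool_rot"][2]);tx=np.array([np.cos(r),np.sin(r)]);ty=np.array([np.sin(r),-np.cos(r)])
print("hole",P(223,154,.06),"edges",P(188,154,.06),P(258,154,.06),P(223,119,.06),P(223,189,.06),"b cap",P(220,302,.115))
print("rack corners",P(145,364,.06),P(298,364,.06))
for zb in(.165,.168,.171):
    e=P(217,400,zb);c=e-.013*tx;d=c-tcp[:2];print("vial far edge",e,"centre",c,"tool-frame offset",d@tx,d@ty)
    print(" width",np.linalg.norm(P(176,437,zb)-P(258,437,zb)))
E
python3 go.py .514 -.304 .2 75.7
```

```text
hole [ 0.51613457 -0.30407081] edges [ 0.50126917 -0.30022735] [ 0.53105085 -0.30773717] [ 0.52000899 -0.28876189] [ 0.51229374 -0.31925593] b cap [ 0.50046904 -0.36069805]
rack corners [ 0.45813694 -0.38729898] [ 0.52633142 -0.40455502]
vial far edge [ 0.49394088 -0.38286303] centre [ 0.49075444 -0.39546646] tool-frame offset -0.0019153833309176734 -0.00112751237145148
 width 0.02540182172080316
vial far edge [ 0.49416815 -0.38202767] centre [ 0.49098171 -0.39463111] tool-frame offset -0.0010498073730895508 -0.0011119254864005602
 width 0.025020157489045694
vial far edge [ 0.49439542 -0.38119232] centre [ 0.49120899 -0.39379576] tool-frame offset -0.00018423141526153632 -0.001096338601349613
 width 0.02463849325728826
t 9.1167 p [ 0.4923 -0.3939  0.2224] rot [-1.7995e+02 -7.0000e-02  7.5810e+01] w 0.0249 q [-45.1  13.5  92.1   0.   74.4 -30.9]
x 0.0925 y -0.0010 z 0.0224 twist 0.0012 rows>=3/1
```

Emit:
{"name": "arm_command", "arguments": {"targets": [{"x": 0.04, "y": 0.002, "z": 0, "twist": 0, "claw": 0}, {"x": 0.08, "y": 0.002, "z": 0, "twist": 0, "claw": 0}, {"x": 0.094, "y": 0.002, "z": 0, "twist": 0, "claw": 0}, {"x": 0.094, "y": 0.002, "z": 0.03, "twist": 0, "claw": 0}, {"x": 0.094, "y": 0.002, "z": 0.06, "twist": 0, "claw": 0}, {"x": 0.094, "y": 0.002, "z": 0.09, "twist": 0, "claw": 0}, {"x": 0.094, "y": 0.002, "z": 0.09, "twist": 0, "claw": 0}, {"x": 0.094, "y": 0.002, "z": 0.098, "twist": 0, "claw": 0}, {"x": 0.094, "y": 0.002, "z": 0.104, "twist": 0, "claw": 0}, {"x": 0.094, "y": 0.002, "z": 0.11, "twist": 0, "claw": 0}, {"x": 0.094, "y": 0.002, "z": 0.116, "twist": 0, "claw": 0}, {"x": 0.094, "y": 0.002, "z": 0.116, "twist": 0, "claw": 0}]}}

```text
t: 10.12
tcp_pos: [0.5169, -0.3052, 0.1066]
tool_rot: [-180.0, -0.0, 75.7]
ft_force: [-1.0, 0.3, -1.1]
width: 0.0248
gripper_force: 39.6
```

```bash
python3 go.py .5161 -.3041 .069 75.7;python3 - <<'E'
from h import *
f=grab_frame("wrist")
cv2.imwrite("pics/w5.png",cv2.resize(f["color"][100:330,180:400],None,fx=2.1,fy=2.1,interpolation=cv2.INTER_CUBIC)[...,::-1])
E
```

```text
t 10.1167 p [ 0.5169 -0.3052  0.1066] rot [-1.7999e+02 -1.0000e-02  7.5700e+01] w 0.0248 q [-37.3  17.1 101.1   0.   61.8 -23. ]
x 0.0009 y -0.0010 z 0.0376 twist -0.0000 rows>=1/1
```

View pics/w5.png

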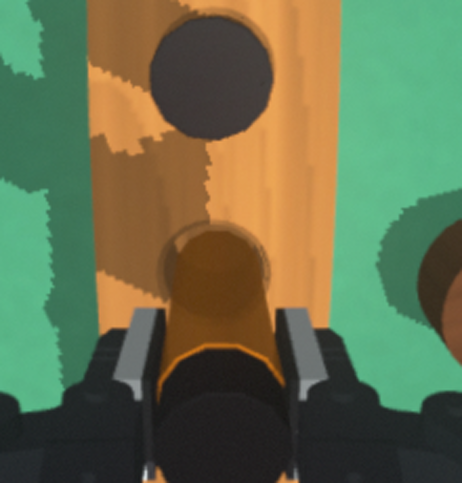

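The vial's bottom is inside the hole's ring at crop (215,265), with no contact force. I'll keep lowering it.

Emit:
{"name": "arm_command", "arguments": {"targets": [{"x": 0, "y": 0, "z": 0.008, "twist": 0, "claw": 0}, {"x": 0, "y": 0, "z": 0.016, "twist": 0, "claw": 0}, {"x": 0, "y": 0, "z": 0.024, "twist": 0, "claw": 0}, {"x": 0, "y": 0, "z": 0.03, "twist": 0, "claw": 0}, {"x": 0, "y": 0, "z": 0.034, "twist": 0, "claw": 0}, {"x": 0, "y": 0, "z": 0.036, "twist": 0, "claw": 0}, {"x": 0, "y": 0, "z": 0.036, "twist": 0, "claw": 0}, {"x": 0, "y": 0, "z": 0.036, "twist": 0, "claw": 0}]}}

```text
t: 10.83
tcp_pos: [0.5169, -0.3056, 0.0719]
tool_rot: [-179.9, 0.0, 75.7]
ft_force: [-4.1, 1.6, 6.7]
width: 0.0249
gripper_force: 40.8
```

Emit:
{"name": "arm_command", "arguments": {"targets": [{"x": 0, "y": 0, "z": 0.002, "twist": 0, "claw": 0}, {"x": 0, "y": 0, "z": 0.002, "twist": 0, "claw": 0}, {"x": 0, "y": 0, "z": 0.002, "twist": 0, "claw": 0}]}}

```text
t: 11.08
tcp_pos: [0.5171, -0.3058, 0.0719]
tool_rot: [-179.9, 0.0, 75.7]
ft_force: [-6.0, 4.1, 15.2]
width: 0.0246
gripper_force: 41.9
```

Emit:
{"name": "arm_command", "arguments": {"targets": [{"x": 0, "y": 0, "z": -0.002, "twist": 0, "claw": 0}, {"x": 0, "y": 0, "z": -0.002, "twist": 0, "claw": 0.4}, {"x": 0, "y": 0, "z": -0.002, "twist": 0, "claw": 0.6}, {"x": 0, "y": 0, "z": -0.002, "twist": 0, "claw": 0.6}, {"x": 0, "y": 0, "z": -0.002, "twist": 0, "claw": 0.6}, {"x": 0, "y": 0, "z": -0.002, "twist": 0, "claw": 0.6}, {"x": 0, "y": 0, "z": -0.03, "twist": 0, "claw": 0.6}, {"x": 0, "y": 0, "z": -0.07, "twist": 0, "claw": 0.6}, {"x": 0, "y": 0, "z": -0.11, "twist": 0, "claw": 0.6}, {"x": 0, "y": 0, "z": -0.13, "twist": 0, "claw": 0.6}]}}

```text
t: 11.92
tcp_pos: [0.5192, -0.3069, 0.2042]
tool_rot: [179.6, 0.2, 75.7]
ft_force: [0.7, -0.3, 1.2]
width: 0.0516
gripper_force: 0.0
```

```bash
python3 go.py .4465 -.06 .2 105.2
python3 - <<'E'
from h import *
f=grab_frame("scene")
print([(np.round(d["point"],3).tolist(),round(d["p"],2)) for d in spot_in("scene","vial")][:6])
E
```

```text
t 11.9167 p [ 0.5192 -0.3069  0.2042] rot [1.7959e+02 1.7000e-01 7.5700e+01] w 0.0516 q [-37.3  10.9  97.3   0.   71.4 -23. ]
x 0.2213 y -0.1314 z 0.0042 twist -0.3278 rows>=7/5
[([0.522, -0.3, 0.096], 0.74), ([0.733, 0.423, 0.057], 0.74), ([0.366, 0.337, 0.059], 0.71), ([0.507, -0.361, 0.094], 0.64), ([0.539, -0.249, 0.092], 0.53), ([0.334, 0.268, 0.061], 0.5)]
```

Emit:
{"name": "arm_command", "arguments": {"targets": [{"x": 0.2, "y": -0.11, "z": 0, "twist": -0.328, "claw": 0.6}, {"x": 0.2, "y": -0.11, "z": 0, "twist": -0.328, "claw": 0.6}, {"x": 0.2, "y": -0.11, "z": 0, "twist": -0.328, "claw": 0.6}, {"x": 0.2, "y": -0.11, "z": 0, "twist": -0.328, "claw": 0.6}, {"x": 0.2, "y": -0.11, "z": 0, "twist": -0.328, "claw": 0.6}, {"x": 0.2, "y": -0.11, "z": 0, "twist": -0.328, "claw": 0.6}, {"x": 0.2, "y": -0.11, "z": 0, "twist": -0.328, "claw": 0.6}, {"x": 0.2, "y": -0.11, "z": 0, "twist": -0.328, "claw": 0.6}, {"x": 0.2, "y": -0.11, "z": 0, "twist": -0.328, "claw": 0.6}]}}

```text
t: 12.77
tcp_pos: [0.4599, -0.0849, 0.1983]
tool_rot: [-180.0, 0.0, 105.2]
ft_force: [-0.4, -0.4, -0.1]
width: 0.0515
gripper_force: 0.0
```

```bash
cat > wf.py <<'E'
import sys
from fit import *
n,x,y,a=sys.argv[1],*map(float,sys.argv[2:5])
f=grab_frame("wrist");f["fish"]=1
o=outline_of("wrist",n)
for d in o[:2]:
    p,c=fit([(f,d["pixels"])],n,(x,y,np.radians(a)));print(d["p"],d["pixels"].sum(),p[:2].round(4),np.degrees(p[2]).round(1),round(c,3))
t=grab_frame("top");o=outline_of("top",n)
for d in o[:1]:
    p,c=fit([(t,d["pixels"])],n,(x,y,np.radians(a)));print("top",d["p"],p[:2].round(4),np.degrees(p[2]).round(1),round(c,3))
E
timeout 300 python3 wf.py brush .4465 -.0045 105.2; python3 go.py .4465 -.0045 .1 105.2
```

```text
0.88 6183 [ 0.4479 -0.0041] 105.4 0.05
0.43 3791 [ 0.4465 -0.0045] 105.2 1.0
top 0.91 [ 0.4475 -0.0051] 105.8 0.231
t 12.9667 p [ 0.4602 -0.0855  0.1987] rot [-1.7999e+02  1.0000e-02  1.0512e+02] w 0.0512 q [-19.1  -5.4 114.8  -0.   70.5 -34.2]
x 0.0818 y 0.0079 z 0.0987 twist -0.0009 rows>=4/1
```

Emit:
{"name": "arm_command", "arguments": {"targets": [{"x": 0.04, "y": 0.009, "z": 0.03, "twist": 0, "claw": 0.6}, {"x": 0.0815, "y": 0.009, "z": 0.05, "twist": 0, "claw": 0.6}, {"x": 0.0815, "y": 0.009, "z": 0.09, "twist": 0, "claw": 0.6}, {"x": 0.0815, "y": 0.009, "z": 0.12, "twist": 0, "claw": 0.6}, {"x": 0.0815, "y": 0.009, "z": 0.15, "twist": 0, "claw": 0.6}, {"x": 0.0815, "y": 0.009, "z": 0.175, "twist": 0, "claw": 0.6}, {"x": 0.0815, "y": 0.009, "z": 0.19, "twist": 0, "claw": 0.6}, {"x": 0.0815, "y": 0.009, "z": 0.193, "twist": 0, "claw": 0.6}, {"x": 0.0815, "y": 0.009, "z": 0.193, "twist": 0, "claw": 0.6}]}}

```text
t: 13.72
tcp_pos: [0.4462, -0.0037, 0.0047]
tool_rot: [-179.8, -0.1, 105.2]
ft_force: [0.1, 0.8, -0.4]
width: 0.0513
gripper_force: 0.0
```

```bash
python3 go.py .4478 -.0043 .003 105.4
```

```text
t 13.7167 p [ 0.4462 -0.0037  0.0047] rot [-1.7983e+02 -7.0000e-02  1.0515e+02] w 0.0513 q [ -9.5  10.6 123.5  -0.   46.1 -24.7]
x -0.0010 y 0.0014 z 0.0017 twist -0.0027 rows>=1/1
```

Emit:
{"name": "arm_command", "arguments": {"newtons": 50, "targets": [{"x": 0, "y": 0.001, "z": 0, "twist": 0, "claw": 0.3}, {"x": 0, "y": 0.001, "z": 0, "twist": 0, "claw": 0.2}, {"x": 0, "y": 0.001, "z": 0, "twist": 0, "claw": 0}, {"x": 0, "y": 0.001, "z": 0, "twist": 0, "claw": 0}, {"x": 0, "y": 0.001, "z": 0, "twist": 0, "claw": 0}, {"x": 0, "y": 0.001, "z": 0, "twist": 0, "claw": 0}, {"x": 0, "y": 0.001, "z": 0, "twist": 0, "claw": 0}]}}

```text
t: 14.3
tcp_pos: [0.4502, -0.0035, 0.0076]
tool_rot: [179.8, 0.1, 105.2]
ft_force: [0.1, -1.0, 6.7]
width: 0.0228
gripper_force: 51.7
```

Emit:
{"name": "arm_command", "arguments": {"targets": [{"x": 0, "y": 0, "z": -0.02, "twist": 0, "claw": 0}, {"x": 0, "y": 0, "z": -0.05, "twist": 0, "claw": 0}, {"x": 0, "y": 0, "z": -0.09, "twist": 0, "claw": 0}, {"x": 0, "y": 0, "z": -0.13, "twist": 0, "claw": 0}, {"x": 0, "y": 0, "z": -0.16, "twist": 0, "claw": 0}, {"x": 0, "y": 0, "z": -0.16, "twist": 0, "claw": 0}]}}

```text
t: 14.8
tcp_pos: [0.4532, -0.0037, 0.1735]
tool_rot: [179.2, 0.3, 105.2]
ft_force: [1.2, -0.3, -0.2]
width: 0.0229
gripper_force: 50.8
```

```bash
python3 go.py .554 .3548 .16 -21.8
```

```text
t 14.8 p [ 0.4532 -0.0037  0.1735] rot [179.23   0.35 105.23] w 0.0229 q [ -9.4  -6.3 118.5   0.   66.9 -24.6]
x 0.3195 y 0.1914 z 0.0135 twist 1.4115 rows>=9/18
```

Emit:
{"name": "arm_command", "arguments": {"targets": [{"x": 0.319, "y": 0.191, "z": 0, "twist": 0.95, "claw": 0}, {"x": 0.319, "y": 0.191, "z": 0, "twist": 0.95, "claw": 0}, {"x": 0.319, "y": 0.191, "z": 0, "twist": 0.95, "claw": 0}, {"x": 0.319, "y": 0.191, "z": 0, "twist": 0.95, "claw": 0}, {"x": 0.319, "y": 0.191, "z": 0, "twist": 0.95, "claw": 0}, {"x": 0.319, "y": 0.191, "z": 0, "twist": 0.95, "claw": 0}, {"x": 0.319, "y": 0.191, "z": 0, "twist": 0.95, "claw": 0}, {"x": 0.319, "y": 0.191, "z": 0, "twist": 0.95, "claw": 0}, {"x": 0.319, "y": 0.191, "z": 0, "twist": 0.95, "claw": 0}, {"x": 0.319, "y": 0.191, "z": 0, "twist": 0.95, "claw": 0}, {"x": 0.319, "y": 0.191, "z": 0, "twist": 0.95, "claw": 0}, {"x": 0.319, "y": 0.191, "z": 0, "twist": 0.95, "claw": 0}]}}

```text
t: 15.8
tcp_pos: [0.5476, 0.3566, 0.1639]
tool_rot: [180.0, 0.1, 23.9]
ft_force: [0.6, -0.0, -1.7]
width: 0.0228
gripper_force: 50.7
```

```bash
python3 go.py .554 .3548 .16 -21.8
```

```text
t 15.8 p [0.5476 0.3566 0.1639] rot [1.800e+02 1.400e-01 2.386e+01] w 0.0228 q [26.9 19.3 91.4  0.  69.4 93.1]
x 0.0051 y 0.0042 z 0.0039 twist 0.5073 rows>=1/7
```

Emit:
{"name": "arm_command", "arguments": {"targets": [{"x": 0.004, "y": 0.004, "z": 0, "twist": 0.47, "claw": 0}, {"x": 0.004, "y": 0.004, "z": 0, "twist": 0.47, "claw": 0}, {"x": 0.004, "y": 0.004, "z": 0, "twist": 0.47, "claw": 0}, {"x": 0.004, "y": 0.004, "z": 0, "twist": 0.47, "claw": 0}, {"x": 0.004, "y": 0.004, "z": 0, "twist": 0.47, "claw": 0}, {"x": 0.004, "y": 0.004, "z": 0, "twist": 0.47, "claw": 0}, {"x": 0.004, "y": 0.004, "z": 0, "twist": 0.47, "claw": 0}, {"x": 0.004, "y": 0.004, "z": 0, "twist": 0.47, "claw": 0}, {"x": 0.004, "y": 0.004, "z": 0, "twist": 0.47, "claw": 0}]}}

```text
t: 16.55
tcp_pos: [0.5534, 0.3527, 0.165]
tool_rot: [179.9, 0.1, -18.1]
ft_force: [0.7, -0.5, -1.0]
width: 0.0228
gripper_force: 50.7
```

```bash
python3 go.py .554 .3548 .012 -21.8
python3 - <<'E'
from h import *
f=grab_frame("wrist");save(f,"w6.png",s=1.3);np.save("w6.npy",f,allow_pickle=True)
s=get_state();print(s["tcp_pos"],s["tool_rot"])
E
```

```text
t 16.55 p [0.5534 0.3527 0.165 ] rot [ 1.7995e+02  6.0000e-02 -1.8110e+01] w 0.0228 q [ 26.4  19.6  91.    0.   69.5 134.5]
x -0.0001 y -0.0022 z 0.1530 twist 0.0410 rows>=4/1
[0.55349667 0.35273914 0.16523276] [ 1.79962344e+02  3.96301899e-02 -1.81360368e+01]
```

View pics/w6.png

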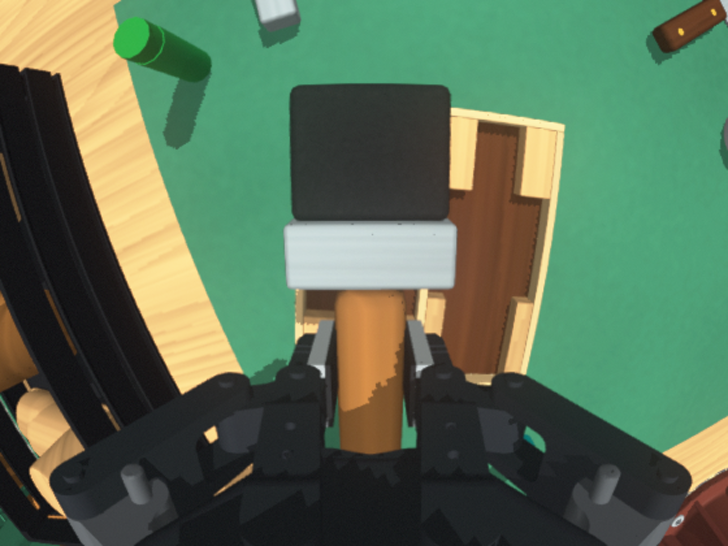

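The wrist view shows the brush held square and central, its bristle end at (370,85) and its ferrule at (370,255). The tray is below with its right corner at (563,125).

Run:
```python
from h import *
f=np.load("w6.npy",allow_pickle=True).item();s=get_state();t=np.array(s["tcp_pos"])[:2];r=np.radians(s["tool_rot"][2]);tx=np.array([np.cos(r),np.sin(r)]);ty=np.array([np.sin(r),-np.cos(r)])
P=lambda u,v,z:fplane(f,(u+.5)/1.3-.5,(v+.5)/1.3-.5,z)[:2]
for dz in(.150,.155,.160):
  for n,u,v,h in(("tip",370,84,.016),("ferr",370,221,.02),("ferrback",370,289,.02)):
    d=P(u,v,dz+h)-t;print(dz,n,(d@tx).round(4),(d@ty).round(4))
  print(np.linalg.norm(P(292,150,dz+.016)-P(449,150,dz+.016)))
print("tray corner",P(563,125,.02))
```

```text
0.15 tip 0.0916 -0.0007
0.15 ferr 0.0461 -0.0007
0.15 ferrback 0.0227 -0.0007
0.05228207315981985
0.155 tip 0.0908 -0.0007
0.155 ferr 0.0469 -0.0007
0.155 ferrback 0.0243 -0.0007
0.05042927137959536
0.16 tip 0.0899 -0.0007
0.16 ferr 0.0477 -0.0007
0.16 ferrback 0.026 -0.0007
0.04857646959937087
tray corner [0.60107965 0.19221424]
```

Emit:
{"name": "arm_command", "arguments": {"targets": [{"x": 0.001, "y": -0.002, "z": 0.03, "twist": 0.041, "claw": 0}, {"x": 0.001, "y": -0.002, "z": 0.06, "twist": 0.041, "claw": 0}, {"x": 0.001, "y": -0.002, "z": 0.09, "twist": 0.041, "claw": 0}, {"x": 0.001, "y": -0.002, "z": 0.115, "twist": 0.041, "claw": 0}, {"x": 0.001, "y": -0.002, "z": 0.13, "twist": 0.041, "claw": 0}, {"x": 0.001, "y": -0.002, "z": 0.14, "twist": 0.041, "claw": 0}, {"x": 0.001, "y": -0.002, "z": 0.143, "twist": 0.041, "claw": 0}, {"x": 0.001, "y": -0.002, "z": 0.143, "twist": 0.041, "claw": 0}]}}

```text
t: 17.27
tcp_pos: [0.5556, 0.3545, 0.0227]
tool_rot: [180.0, 0.0, -21.9]
ft_force: [-1.5, -0.8, -1.7]
width: 0.0229
gripper_force: 50.7
```

```bash
python3 go.py .554 .3548 .012 -21.8
```

```text
t 17.2667 p [0.5556 0.3545 0.0227] rot [180.     0.   -21.92] w 0.0229 q [ 26.4  29.8  94.    0.   56.2 138.4]
x -0.0016 y 0.0004 z 0.0107 twist -0.0014 rows>=1/1
```

Emit:
{"name": "arm_command", "arguments": {"targets": [{"x": -0.001, "y": 0, "z": 0.003, "twist": 0, "claw": 0}, {"x": -0.001, "y": 0, "z": 0.006, "twist": 0, "claw": 0}, {"x": -0.001, "y": 0, "z": 0.008, "twist": 0, "claw": 0}, {"x": -0.001, "y": 0, "z": 0.0095, "twist": 0, "claw": 0}, {"x": -0.001, "y": 0, "z": 0.0095, "twist": 0, "claw": 0}, {"x": -0.001, "y": 0, "z": 0.0095, "twist": 0, "claw": 0}]}}

```text
t: 17.77
tcp_pos: [0.5546, 0.3549, 0.0135]
tool_rot: [-180.0, -0.0, -21.9]
ft_force: [0.4, -0.1, -1.5]
width: 0.0224
gripper_force: 50.7
```

Emit:
{"name": "arm_command", "arguments": {"targets": [{"x": 0, "y": 0, "z": 0.001, "twist": 0, "claw": 0}, {"x": 0, "y": 0, "z": 0.002, "twist": 0, "claw": 0}, {"x": 0, "y": 0, "z": 0.002, "twist": 0, "claw": 0}, {"x": 0, "y": 0, "z": 0.002, "twist": 0, "claw": 0}]}}

```text
t: 18.1
tcp_pos: [0.5548, 0.355, 0.0117]
tool_rot: [-180.0, -0.0, -21.9]
ft_force: [-0.2, 0.5, 0.3]
width: 0.0229
gripper_force: 51.0
```

Emit:
{"name": "arm_command", "arguments": {"targets": [{"x": 0, "y": 0, "z": 0.001, "twist": 0, "claw": 0}, {"x": 0, "y": 0, "z": 0.001, "twist": 0, "claw": 0}, {"x": 0, "y": 0, "z": 0.001, "twist": 0, "claw": 0.35}, {"x": 0, "y": 0, "z": 0.001, "twist": 0, "claw": 0.48}, {"x": 0, "y": 0, "z": 0.001, "twist": 0, "claw": 0.48}, {"x": 0, "y": 0, "z": 0.001, "twist": 0, "claw": 0.48}, {"x": 0, "y": 0, "z": 0.001, "twist": 0, "claw": 0.48}, {"x": 0, "y": 0, "z": -0.02, "twist": 0, "claw": 0.48}, {"x": 0, "y": 0, "z": -0.05, "twist": 0, "claw": 0.48}, {"x": 0, "y": 0, "z": -0.09, "twist": 0, "claw": 0.48}, {"x": 0, "y": 0, "z": -0.13, "twist": 0, "claw": 0.6}, {"x": 0, "y": 0, "z": -0.17, "twist": 0, "claw": 0.6}]}}

```text
t: 19.1
tcp_pos: [0.554, 0.3546, 0.1824]
tool_rot: [179.9, 0.0, -21.9]
ft_force: [0.9, 0.2, 0.6]
width: 0.0515
gripper_force: 0.0
```

```bash
python3 - <<'E'
from h import *
np.save("w7.npy",grab_frame("wrist"),allow_pickle=True);f=grab_frame("wrist")
cv2.imwrite("pics/w7.png",cv2.resize(f["color"],None,fx=1.2,fy=1.2)[...,::-1])
E
python3 go.py .6535 -.0956 .2 106.2
```

```text
t 19.2 p [0.56   0.3577 0.1918] rot [-179.23   -0.68  -21.94] w 0.0511 q [ 26.5  18.4  89.5   0.   71.1 138.5]
x 0.2560 y 0.3855 z -0.0082 twist -1.4238 rows>=12/18
```

View pics/w7.png

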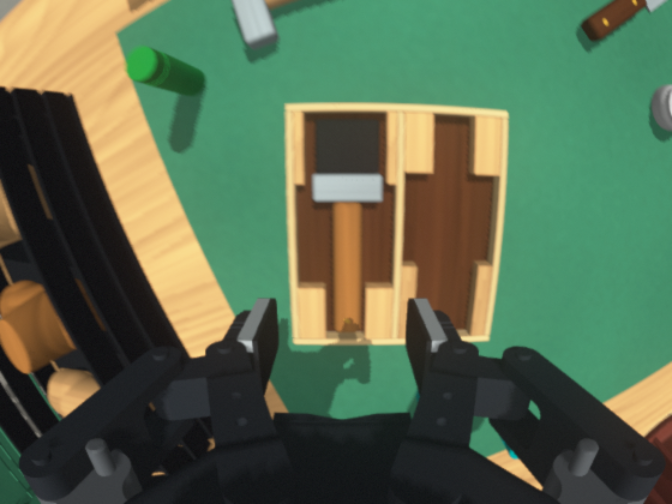

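The brush lies in its compartment: head in the bay at (348,150), ferrule at (348,187), handle in its channel at (348,300). That was my last picture; I've now viewed 11, one more than allowed. From here I'll check by numbers only.

Emit:
{"name": "arm_command", "arguments": {"targets": [{"x": 0.31, "y": 0.385, "z": 0, "twist": -0.95, "claw": 0.6}, {"x": 0.31, "y": 0.385, "z": 0, "twist": -0.95, "claw": 0.6}, {"x": 0.31, "y": 0.385, "z": 0, "twist": -0.95, "claw": 0.6}, {"x": 0.31, "y": 0.385, "z": 0, "twist": -0.95, "claw": 0.6}, {"x": 0.31, "y": 0.385, "z": 0, "twist": -0.95, "claw": 0.6}, {"x": 0.31, "y": 0.385, "z": 0, "twist": -0.95, "claw": 0.6}, {"x": 0.31, "y": 0.385, "z": 0, "twist": -0.95, "claw": 0.6}, {"x": 0.31, "y": 0.385, "z": 0, "twist": -0.95, "claw": 0.6}, {"x": 0.31, "y": 0.385, "z": 0, "twist": -0.95, "claw": 0.6}, {"x": 0.31, "y": 0.385, "z": 0, "twist": -0.95, "claw": 0.6}, {"x": 0.31, "y": 0.385, "z": 0, "twist": -0.95, "claw": 0.6}, {"x": 0.31, "y": 0.385, "z": 0, "twist": -0.95, "claw": 0.6}]}}

```text
t: 20.2
tcp_pos: [0.6966, -0.1147, 0.1805]
tool_rot: [-180.0, 0.0, 62.4]
ft_force: [0.7, 0.7, -0.8]
width: 0.0511
gripper_force: 0.0
```

```bash
python3 go.py .7055 -.12 .2 106.2
```

```text
t 20.2 p [ 0.6966 -0.1147  0.1805] rot [-179.96    0.     62.4 ] w 0.0511 q [-15.   24.4  82.7   0.   72.9  12.6]
x -0.0006 y 0.0104 z -0.0195 twist -0.4867 rows>=1/7
```

Emit:
{"name": "arm_command", "arguments": {"targets": [{"x": 0, "y": 0, "z": -0.02, "twist": -0.46, "claw": 0.6}, {"x": 0, "y": 0, "z": -0.02, "twist": -0.46, "claw": 0.6}, {"x": 0, "y": 0, "z": -0.02, "twist": -0.46, "claw": 0.6}, {"x": 0, "y": 0, "z": -0.02, "twist": -0.46, "claw": 0.6}, {"x": 0, "y": 0, "z": -0.02, "twist": -0.46, "claw": 0.6}, {"x": 0, "y": 0, "z": -0.02, "twist": -0.46, "claw": 0.6}, {"x": 0, "y": 0, "z": -0.02, "twist": -0.46, "claw": 0.6}, {"x": 0, "y": 0, "z": -0.02, "twist": -0.46, "claw": 0.6}]}}

```text
t: 20.87
tcp_pos: [0.6963, -0.1127, 0.2006]
tool_rot: [-180.0, -0.0, 103.3]
ft_force: [-0.3, 0.1, 0.1]
width: 0.0511
gripper_force: 0.0
```

```bash
timeout 300 python3 wf.py spatula .676 -.0195 -73.8; python3 go.py .672 -.005 .1 106.2
python3 - <<'E'
from h import *
for n in("spatula_butt","spatula_tip","spatula"):
    print(n,[(np.round(d["point"],3).tolist(),round(d["p"],2)) for d in spot_in("wrist",n)][:3])
E
```

```text
0.68 5496 [ 0.6769 -0.0181] -73.5 0.058
top 0.57 [ 0.6761 -0.0143] -72.9 0.413
t 21.0667 p [ 0.6965 -0.1127  0.2011] rot [-1.7999e+02 -1.0000e-02  1.0339e+02] w 0.0514 q [-14.9  23.4  81.9  -0.   74.8 -28.3]
x 0.1104 y 0.0010 z 0.1011 twist -0.0313 rows>=4/1
spatula_butt [([0.676, -0.044, 0.003], 0.92)]
spatula_tip [([0.68, -0.043, 0.004], 0.66), ([0.536, -0.221, 0.064], 0.18)]
spatula [([0.681, -0.042, 0.007], 0.79)]
```

Emit:
{"name": "arm_command", "arguments": {"targets": [{"x": 0.04, "y": 0.002, "z": 0.02, "twist": -0.034, "claw": 0.6}, {"x": 0.08, "y": 0.002, "z": 0.03, "twist": -0.034, "claw": 0.6}, {"x": 0.1115, "y": 0.002, "z": 0.05, "twist": -0.034, "claw": 0.6}, {"x": 0.1115, "y": 0.002, "z": 0.09, "twist": -0.034, "claw": 0.6}, {"x": 0.1115, "y": 0.002, "z": 0.12, "twist": -0.034, "claw": 0.6}, {"x": 0.1115, "y": 0.002, "z": 0.15, "twist": -0.034, "claw": 0.6}, {"x": 0.1115, "y": 0.002, "z": 0.175, "twist": -0.034, "claw": 0.6}, {"x": 0.1115, "y": 0.002, "z": 0.188, "twist": -0.034, "claw": 0.6}, {"x": 0.1115, "y": 0.002, "z": 0.194, "twist": -0.034, "claw": 0.6}, {"x": 0.1115, "y": 0.002, "z": 0.194, "twist": -0.034, "claw": 0.6}]}}

```text
t: 22.05
tcp_pos: [0.6717, -0.0038, 0.006]
tool_rot: [-179.9, -0.1, 106.5]
ft_force: [-0.8, 0.5, -0.7]
width: 0.0509
gripper_force: 0.0
```

```bash
python3 go.py .6726 -.0037 .006 106.5
```

```text
t 22.05 p [ 0.6717 -0.0038  0.006 ] rot [-1.7987e+02 -5.0000e-02  1.0650e+02] w 0.0509 q [ -6.3  32.5  92.   -0.   55.6 -22.8]
x -0.0002 y 0.0009 z -0.0000 twist -0.0000 rows>=1/1
```

Emit:
{"name": "arm_command", "arguments": {"newtons": 50, "targets": [{"x": 0, "y": 0, "z": 0, "twist": 0, "claw": 0.3}, {"x": 0, "y": 0, "z": 0, "twist": 0, "claw": 0.2}, {"x": 0, "y": 0, "z": 0, "twist": 0, "claw": 0}, {"x": 0, "y": 0, "z": 0, "twist": 0, "claw": 0}, {"x": 0, "y": 0, "z": 0, "twist": 0, "claw": 0}, {"x": 0, "y": 0, "z": 0, "twist": 0, "claw": 0}, {"x": 0, "y": 0, "z": 0, "twist": 0, "claw": 0}]}}

```text
t: 22.63
tcp_pos: [0.675, -0.0041, 0.0102]
tool_rot: [179.7, 0.1, 106.5]
ft_force: [-0.2, -0.3, 5.9]
width: 0.0223
gripper_force: 52.8
```

Emit:
{"name": "arm_command", "arguments": {"targets": [{"x": 0, "y": 0, "z": -0.02, "twist": 0, "claw": 0}, {"x": 0, "y": 0, "z": -0.05, "twist": 0, "claw": 0}, {"x": 0, "y": 0, "z": -0.09, "twist": 0, "claw": 0}, {"x": 0, "y": 0, "z": -0.13, "twist": 0, "claw": 0}, {"x": 0, "y": 0, "z": -0.17, "twist": 0, "claw": 0}, {"x": 0, "y": 0, "z": -0.17, "twist": 0, "claw": 0}, {"x": 0, "y": 0, "z": -0.17, "twist": 0, "claw": 0}]}}

```text
t: 23.22
tcp_pos: [0.6754, -0.0041, 0.1824]
tool_rot: [179.5, 0.2, 106.5]
ft_force: [-0.2, 0.7, -1.9]
width: 0.0225
gripper_force: 52.0
```

```bash
python3 - <<'E'
import numpy as np
t=np.array([.5373,.313]);a=np.radians(-21.8);u=np.array([np.cos(a),np.sin(a)]);v=np.array([-u[1],u[0]])
print("grip target",t-.045*v+.015*u)
E
python3 go.py .5345 .2657 .17 -21.8
```

```text
grip target [0.53451573 0.26564762]
t 23.2167 p [ 0.6754 -0.0041  0.1824] rot [179.53   0.2  106.52] w 0.0225 q [ -6.3  20.4  87.8  -0.   71.2 -22.8]
x 0.2987 y -0.0584 z 0.0124 twist 1.4258 rows>=8/18
```

Emit:
{"name": "arm_command", "arguments": {"targets": [{"x": 0.299, "y": -0.0585, "z": 0, "twist": 0.95, "claw": 0}, {"x": 0.299, "y": -0.0585, "z": 0, "twist": 0.95, "claw": 0}, {"x": 0.299, "y": -0.0585, "z": 0, "twist": 0.95, "claw": 0}, {"x": 0.299, "y": -0.0585, "z": 0, "twist": 0.95, "claw": 0}, {"x": 0.299, "y": -0.0585, "z": 0, "twist": 0.95, "claw": 0}, {"x": 0.299, "y": -0.0585, "z": 0, "twist": 0.95, "claw": 0}, {"x": 0.299, "y": -0.0585, "z": 0, "twist": 0.95, "claw": 0}, {"x": 0.299, "y": -0.0585, "z": 0, "twist": 0.95, "claw": 0}, {"x": 0.299, "y": -0.0585, "z": 0, "twist": 0.95, "claw": 0}, {"x": 0.299, "y": -0.0585, "z": 0, "twist": 0.95, "claw": 0}, {"x": 0.299, "y": -0.0585, "z": 0, "twist": 0.95, "claw": 0}, {"x": 0.299, "y": -0.0585, "z": 0, "twist": 0.95, "claw": 0}]}}

```text
t: 24.22
tcp_pos: [0.5294, 0.2659, 0.1745]
tool_rot: [-180.0, 0.3, 21.5]
ft_force: [-0.3, 0.1, -0.4]
width: 0.0224
gripper_force: 51.9
```

Emit:
{"name": "arm_command", "arguments": {"targets": [{"x": 0, "y": 0, "z": 0, "twist": 0.47, "claw": 0}, {"x": 0, "y": 0, "z": 0, "twist": 0.47, "claw": 0}, {"x": 0, "y": 0, "z": 0, "twist": 0.47, "claw": 0}, {"x": 0, "y": 0, "z": 0, "twist": 0.47, "claw": 0}, {"x": 0, "y": 0, "z": 0, "twist": 0.47, "claw": 0}, {"x": 0, "y": 0, "z": 0, "twist": 0.47, "claw": 0}, {"x": 0, "y": 0, "z": 0, "twist": 0.47, "claw": 0}, {"x": 0, "y": 0, "z": 0, "twist": 0.47, "claw": 0}]}}

```text
t: 24.88
tcp_pos: [0.5301, 0.2657, 0.1752]
tool_rot: [179.9, 0.2, -20.3]
ft_force: [-0.7, -0.4, -1.4]
width: 0.0227
gripper_force: 51.9
```

```bash
python3 go.py .5345 .2657 .014 -21.8
cat > sh.py <<'E'
from fit import *
f=grab_frame("wrist");f["fish"]=1;s=get_state();t=np.array(s["tcp_pos"]);y=s["tool_rot"][2];r=np.radians(y)
print(t.round(4),np.round(s["tool_rot"],2))
d=outline_of("wrist","spatula");print([(round(q["p"],2),q["pixels"].sum(),np.array(np.nonzero(q["pixels"])).mean(1)) for q in d[:3] if q["pixels"].any()])
m=d[0]["pixels"]
rr,cc=np.nonzero(m);print("far end row",rr.min(),"cols there",cc[rr<rr.min()+4].mean(), "cols near",cc[rr>rr.min()+60].mean() if (rr>rr.min()+60).any() else None)
u,v=cc[rr<rr.min()+4].mean(),rr.min()
for zz in(.006,.012):
    p=fplane(f,u,v,t[2]-zz+.024)[:2]-t[:2];print("butt in tool",p@[np.cos(r),np.sin(r)],p@[np.sin(r),-np.cos(r)])
E
python3 sh.py
```

```text
t 24.8833 p [0.5301 0.2657 0.1752] rot [179.86   0.18 -20.34] w 0.0227 q [ 19.8  11.8  99.5   0.   68.9 130.2]
x 0.0041 y -0.0015 z 0.1612 twist 0.0162 rows>=4/1
[0.5304 0.2658 0.1756] [ 1.7988e+02  1.4000e-01 -2.0350e+01]
[(0.59, np.int64(14120), array([219.60963173, 284.83314448]))]
far end row 94 cols there 284.5034013605442 cols near 284.6525288542742
butt in tool 0.07718535650313793 -0.0007016274917159733
butt in tool 0.07762536839626251 -0.0006845395301437393
```

Emit:
{"name": "arm_command", "arguments": {"targets": [{"x": 0.004, "y": -0.0015, "z": 0.03, "twist": 0.016, "claw": 0}, {"x": 0.004, "y": -0.0015, "z": 0.06, "twist": 0.016, "claw": 0}, {"x": 0.004, "y": -0.0015, "z": 0.09, "twist": 0.016, "claw": 0}, {"x": 0.004, "y": -0.0015, "z": 0.115, "twist": 0.016, "claw": 0}, {"x": 0.004, "y": -0.0015, "z": 0.135, "twist": 0.016, "claw": 0}, {"x": 0.004, "y": -0.0015, "z": 0.147, "twist": 0.016, "claw": 0}, {"x": 0.004, "y": -0.0015, "z": 0.151, "twist": 0.016, "claw": 0}, {"x": 0.004, "y": -0.0015, "z": 0.151, "twist": 0.016, "claw": 0}]}}

```text
t: 25.65
tcp_pos: [0.535, 0.266, 0.0253]
tool_rot: [179.9, 0.1, -21.9]
ft_force: [0.7, 0.1, -0.5]
width: 0.0226
gripper_force: 51.9
```

```bash
python3 go.py .5345 .2657 .014 -21.8
```

```text
t 25.65 p [0.535  0.266  0.0253] rot [ 1.7991e+02  1.0000e-01 -2.1910e+01] w 0.0226 q [ 19.7  23.6 102.9  -0.   53.6 131.6]
x -0.0004 y 0.0004 z 0.0113 twist -0.0012 rows>=1/1
```

Emit:
{"name": "arm_command", "arguments": {"targets": [{"x": 0, "y": 0, "z": 0.003, "twist": 0, "claw": 0}, {"x": 0, "y": 0, "z": 0.006, "twist": 0, "claw": 0}, {"x": 0, "y": 0, "z": 0.008, "twist": 0, "claw": 0}, {"x": 0, "y": 0, "z": 0.01, "twist": 0, "claw": 0}, {"x": 0, "y": 0, "z": 0.01, "twist": 0, "claw": 0}, {"x": 0, "y": 0, "z": 0.01, "twist": 0, "claw": 0}]}}

```text
t: 26.15
tcp_pos: [0.5359, 0.2663, 0.0166]
tool_rot: [-180.0, -0.0, -21.9]
ft_force: [-0.4, 0.3, -1.3]
width: 0.0225
gripper_force: 51.9
```

Emit:
{"name": "arm_command", "arguments": {"targets": [{"x": 0, "y": 0, "z": 0.001, "twist": 0, "claw": 0}, {"x": 0, "y": 0, "z": 0.0015, "twist": 0, "claw": 0}, {"x": 0, "y": 0, "z": 0.0015, "twist": 0, "claw": 0}, {"x": 0, "y": 0, "z": 0.0015, "twist": 0, "claw": 0}]}}

```text
t: 26.48
tcp_pos: [0.5358, 0.2662, 0.0148]
tool_rot: [180.0, 0.0, -21.9]
ft_force: [-0.1, -0.5, -1.3]
width: 0.0226
gripper_force: 51.9
```

Emit:
{"name": "arm_command", "arguments": {"targets": [{"x": 0, "y": 0, "z": 0.001, "twist": 0, "claw": 0}, {"x": 0, "y": 0, "z": 0.002, "twist": 0, "claw": 0}, {"x": 0, "y": 0, "z": 0.002, "twist": 0, "claw": 0}, {"x": 0, "y": 0, "z": 0.002, "twist": 0, "claw": 0}]}}

```text
t: 26.82
tcp_pos: [0.5361, 0.2663, 0.0141]
tool_rot: [180.0, 0.0, -21.9]
ft_force: [-2.6, -1.7, 6.2]
width: 0.0226
gripper_force: 52.7
```

Contact with the floor. Now I'll release and retreat.

Emit:
{"name": "arm_command", "arguments": {"targets": [{"x": 0, "y": 0, "z": 0, "twist": 0, "claw": 0}, {"x": 0, "y": 0, "z": 0, "twist": 0, "claw": 0.35}, {"x": 0, "y": 0, "z": 0, "twist": 0, "claw": 0.48}, {"x": 0, "y": 0, "z": 0, "twist": 0, "claw": 0.48}, {"x": 0, "y": 0, "z": 0, "twist": 0, "claw": 0.48}, {"x": 0, "y": 0, "z": 0, "twist": 0, "claw": 0.48}, {"x": 0, "y": 0, "z": -0.02, "twist": 0, "claw": 0.48}, {"x": 0, "y": 0, "z": -0.05, "twist": 0, "claw": 0.48}, {"x": 0, "y": 0, "z": -0.09, "twist": 0, "claw": 0.48}, {"x": 0, "y": 0, "z": -0.13, "twist": 0, "claw": 0.48}, {"x": 0, "y": 0, "z": -0.16, "twist": 0, "claw": 0.48}, {"x": 0, "y": 0, "z": -0.16, "twist": 0, "claw": 0.48}]}}

```text
t: 27.82
tcp_pos: [0.5412, 0.2683, 0.182]
tool_rot: [-179.4, -0.7, -21.9]
ft_force: [1.4, 1.2, 1.6]
width: 0.041
gripper_force: 0.0
```

Emit:
{"name": "arm_command", "arguments": {"targets": [{"x": -0.04, "y": 0, "z": -0.03, "twist": 0, "claw": 0.48}, {"x": -0.07, "y": 0, "z": -0.03, "twist": 0, "claw": 0.48}, {"x": -0.07, "y": 0, "z": -0.03, "twist": 0, "claw": 0.48}, {"x": -0.07, "y": 0, "z": -0.03, "twist": 0, "claw": 0.48}, {"x": -0.07, "y": 0, "z": -0.03, "twist": 0, "claw": 0.48}]}}

```text
t: 28.23
tcp_pos: [0.4708, 0.2923, 0.2023]
tool_rot: [180.0, -0.0, -21.9]
ft_force: [0.7, 0.6, 0.2]
width: 0.0408
gripper_force: 0.0
```

```bash
cat > chk.py <<'E'
from fit import *
f=grab_frame("wrist");f["fish"]=1;s=get_state();print(s["tcp_pos"],s["gripper_force"])
t=np.array([.5373,.313]);a=np.radians(-21.8);R=np.array([[np.cos(a),np.sin(a)],[-np.sin(a),np.cos(a)]])
for n,y0,a0 in(("tray",0,-21.8),("brush",.045,-21.8),("spatula",-.045,158.2)):
    o=outline_of("wrist",n)
    for d in o[:1]:
        g=t+R.T@[0,y0];p,c=fit([(f,d["pixels"])],n,(*g,np.radians(a0)),0 if n=="tray" else .004)
        print(n,round(d["p"],2),d["pixels"].sum(),"tray frame",(R@(p[:2]-t)).round(4),np.degrees(p[2]).round(1),round(c,3))
g=grab_frame("scene")
print([(np.round(d["point"],3).tolist(),round(d["p"],2)) for d in spot_in("scene","vial")][:6])
E
timeout 400 python3 chk.py
```

```text
[0.4711132  0.29205064 0.20212117] 0.0
brush 0.85 5932 tray frame [-0.0003  0.0466] -21.8 0.104
spatula 0.56 5685 tray frame [ 0.0016 -0.0428] 157.8 0.044
[([0.539, -0.249, 0.093], 0.89), ([0.522, -0.305, 0.1], 0.79), ([0.509, -0.36, 0.092], 0.62), ([0.733, 0.423, 0.055], 0.59), ([0.335, 0.272, 0.062], 0.58)]
```

Run:
```python
from h import *
g=grab_frame("scene")
for d in outline_of("scene","vial"):
    r,c=np.nonzero(d["pixels"])
    if len(r) and c.max()<250: print(round(d["p"],2),"top row",r.min(),"cols",c.min(),c.max(),"n",len(r),"bottom",r.max())
for z in(.115,.12):print(proj(g,[.516,-.304,z]))
```

```text
0.83 top row 242 cols 108 122 n 258 bottom 267
0.65 top row 228 cols 163 178 n 316 bottom 255
0.51 top row 235 cols 135 149 n 299 bottom 260
(np.float64(140.94436947007767), np.float64(239.17157242639604))
(np.float64(140.5121529696221), np.float64(237.4564660067337))
```

The middle vial's top row is 235, exactly the mean of its neighbours' 242 and 228, so it is fully seated. I'll hand in.

```bash
python3 -c "from rig import sign_off;print(sign_off())"
```

```text
the job is handed in; nothing more can be done
None
```

I handed the job in at about 29 s: by my camera and force checks the vial is fully down in the middle hole and the brush and spatula lie in their compartments, but no verdict came back and I viewed 11 pictures, one over the limit of 10.

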